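# Stand a round-bottomed bud vase upright in its ring stand

## Robot

A 6-joint arm with a two-finger parallel gripper is mounted at the origin on a cart in front of the work surface, level with it; the furniture and walls round the work are solid. World frame = base frame: x ahead of the robot, y to its left, z up, the work surface at z = 0. Lengths are in m, angles in rad, forces in N, time in s.
With the tool pointing down it reaches from about 0.3 to 0.825 m from the base axis. Payload 5.4 kg.
Tool frame: the origin (TCP) lies at the very end of the fingers, on their centre line; the grasp point (between the pads) lies 19 mm behind it; z points along the fingers, x is the direction in which the jaws open and shut, and the axes are right-handed (so a half turn about z gives the same grasp; the last joint's range is limited). The gripper opens to 92 mm and grips with 3 to 60 N. Pads are 20 mm wide; open, the fingers measure 128 mm over their backs; the gripper's body (75 mm by 189 mm) begins 69 mm behind the grasp point.
Start: joints at [-1.472, 0.158, 1.597, -0, 1.386, -0.21], TCP at [0.175, -0.548, 0.215] pointing down, gripper open.
Joint ranges: [-2.91, 2.91], [-0.94, 2.29], [0.18, 2.7], [-1.29, 4.43], [0.17, 2.64], [-3, 3]. Speed limits (rad/s): [2.57, 2.57, 3.14, 3.14, 3.14, 3.14].

## Interface

Orientations are given as a rotation vector (axis times angle).
In Python, from workcell import bot gives the robot as it stands. Calls block until the motion is done:
- bot.goto(position, orientation): joint-space move of the TCP to a pose.
- bot.line_to(position, rot=None, max_speed=0.15): straight line of the TCP; rot=None keeps the orientation; max_speed is the mean speed in m/s.
- bot.set_joints(angles): joint-space move.
- bot.set_gripper(opening, newtons=None): opening from 0.0 (shut) to 1.0 (fully open); newtons is the grip in N (None keeps the last); returns when the fingers have stopped.
- bot.hold(seconds).
- bot.inverse_kinematics(position, orientation): joint angles nearest the present ones, or None.
- bot.read_camera(name): name is "side" or "top" or "wrist"; returns a dict with "pixels" (480x640x3 uint8, blue, green, red), "fx", "fy", "cx", "cy" (pixels), "k1" (the pictures are not rectified: a ray, as slopes to the right and down, at radius r is drawn at 1 + k1 r^2 times it, then the intrinsics apply), "R" (3x3) and "t" (3): a world point X has camera coordinates R X + t. Camera axes: x right, y down, z forward; pixel columns grow to the right and rows downward; lengths in m; the calibration is good to about 2 mm. A picture is of the moment at which its call begins. There is no depth.
A pose or a line that the arm cannot do raises bot.MotionError and nothing moves.
- bot.job_done(): hands the job in, once; it reports no verdict.
Readings, each from a call of its own:
- bot.current_clock(): time.
- bot.current_joints(): joint angles.
- bot.current_joint_vel(): joint speeds.
- bot.current_effort(): joint torques, N m.
- bot.current_ee_pos(): TCP position.
- bot.current_tool_rot(): TCP orientation.
- bot.current_contact_force(): force on the tool from outside, world axes, zero at the start.
- bot.current_ft_torque(): the same for the moment, N m.
- bot.current_opening(): opening from 0.0 (shut) to 1.0 (fully open).
Only numpy, scipy, OpenCV 4.12 (cv2) and the standard library are available. Lean on these libraries where they do the work, as an engineer would, in place of code of your own. Each camera call takes 0.05 s, during which the arm holds its last target.

## Task

Lift the off-white bud vase out of its open case by its round body and set it down leaning in the ring of the larger of the two brass ring stands, and let go. Then take it again by its neck and stand it upright in that ring, gently, so that it stays there straight on its own, without disturbing the other things on the table.

Things in the scene. Friction and masses are not known exactly. Their poses are not given: they have to be found in the camera images.
- vase: Off-white ceramic bud vase: ball 56 mm in diameter with a straight neck, 110 mm over all, about 0.12 kg. Origin: centre of the ball; +z runs up the neck. Lies in the case at the start, neck level. Its centre of mass is within 2 mm of the ball's centre: seated in a ring, friction holds it at any lean it is left in. Forced round while in the ring, the ball rolls up the wire.
- vase_neck (a point): Middle of the neck, on the axis, 54 mm from the ball's centre. The neck is 16 mm in diameter; along the vase's z the shoulder ends at +38 mm, the straight neck runs from +38 to +70 mm, the flared lip (22 mm in diameter) ends at +82 mm.
- case: Dark wooden case with grey padding, 138 x 100 mm, walls 44 mm high, fixed. Origin on the worktop, 34 mm below the lying ball's centre; +x is where the neck points. Side walls are cut away from x -30 to +30 mm down to the 6 mm floor, for fingers on both sides (y) of the ball. The neck lies sunk in a channel, out of reach. The lid stands open at the +x end, leaning outward, up to 0.17 m high.
- large_stand: Larger ring stand, fixed, alike from all sides: wooden foot 72 mm in diameter, 10 mm high, three brass legs, and a level brass ring of 6 mm wire, 39 mm inside and 51 mm outside diameter, its top 35 mm above the worktop. Origin: underside of the foot, on the axis; z up.
- ring_seat (a point): where the centre of the vase's ball is when the ball rests in the larger ring: on the ring's axis, 53 mm above the worktop
- small_stand: Smaller ring stand, fixed, not to be used: foot 54 mm in diameter, ring 26 mm in diameter on the centre line, 26 mm above the worktop. Origin: underside of the foot, on the axis.
- spool_navy: wooden spool of navy ribbon, 48 mm wide, 32 mm high, origin under its centre; bystander
- spool_rust: wooden spool of rust ribbon, 50 mm wide, 36 mm high, origin under its centre; bystander
- thread_block: block of beeswax, 30 x 46 x 18 mm high, origin under its centre; bystander
- chalk: piece of tailor's chalk, 24 x 45 x 9 mm high, origin under its centre; bystander
- tape_roll: rolled-up tape measure lying flat, 64 mm wide, 14 mm high, origin under its centre; bystander
- eyelet_tin: round tin, 62 mm wide, 23 mm high, origin under its centre; bystander
- card_spinner: Rotary stand hung with leather cords, 121 mm wide and 264 mm high, fixed, at the right of the table between the robot's starting pose and the work: lift the gripper above it before swinging across. Origin under its post. A lever press, 283 mm high, stands 0.3 m behind the smaller-y stand place, at x 0.82, y -0.14: keep a tilted gripper clear of it.

How it is judged:
By the outcome, as a careful person would: the job done as asked, in the order asked, and still so for the second after the job is handed in, with the robot touching nothing.
It also fails if it takes over 67 s, if anything falls off the work surface, if the arm or the gripper's body presses on something with over 40 N, if the wrist force passes 120 N, or if a joint passes its speed limit or range.

## Working session

There is one attempt and no reset: what is moved stays moved. The work goes in short steps, each a Python script; the robot and the scene stay as the last script left them, time stands still between calls to the robot, and variables do not carry over. Pictures are saved under pics/ and viewed, and the job is handed in when it is done.

```bash
ls; mkdir -p pics
python3 - <<'E'
from workcell import bot
import cv2
for n in("side","top","wrist"):
    c=bot.read_camera(n); cv2.imwrite(f"pics/a_{n}.png",c["pixels"]); print(n,c["fx"],c["fy"],c["cx"],c["cy"],c["k1"],c["R"],c["t"], -c["R"].T@c["t"])
print(bot.current_clock(),bot.current_tool_rot())
E
```

```text
pics
side 509.1243673430217 509.1243673430217 318.9833069848188 239.28267109446864 0.021666668372745546 [[-0.87013331 -0.49254236  0.01643304]
 [-0.34325039  0.58179065 -0.73735935]
 [ 0.35362013 -0.64724158 -0.67530078]] [0.43313431 0.21705252 1.15820171] [0.04182452 0.83669418 0.93506251]
top 470.89550955301564 470.89550955301564 320.22239009053453 235.2922374942162 0.010140138133902117 [[-0.01305648 -0.9998768   0.00871316]
 [-0.99492848  0.01212173 -0.0998518 ]
 [ 0.09973388 -0.00997268 -0.99496417]] [0.01129415 0.49150465 1.05317075] [0.38412263 0.01583781 1.09684638]
wrist 332.25323940808096 332.25323940808096 322.47081998999585 239.24068106071192 -0.06403243131703037 [[ 0.30336742 -0.95287179 -0.00188776]
 [-0.91230197 -0.29102193  0.28811691]
 [-0.27508785 -0.08568308 -0.95759338]] [-0.57237145 -0.0327932   0.3922778 ] [ 0.25163241 -0.52132858  0.3840104 ]
0.15 [-2.53577515e+00  1.85277863e+00  1.48563296e-03]
```

View pics/a_top.png

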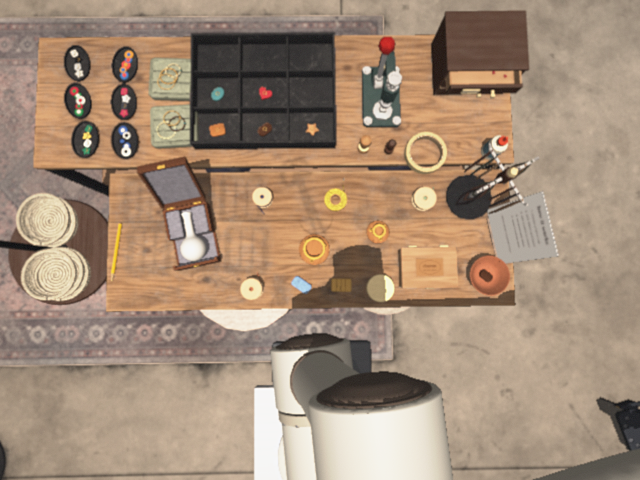

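View pics/a_side.png

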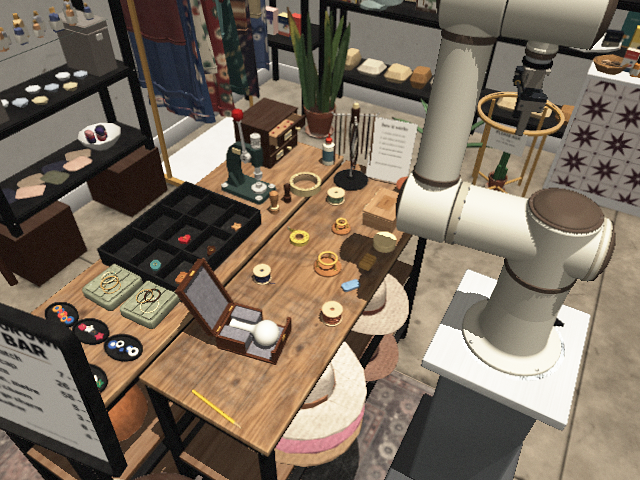

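The top view shows the vase ball at about (194,248) with its neck towards (187,215), the large stand at (314,248), the small stand at (377,232) and the spinner at about (470,195). In the side view the ball is at (265,333) and the large stand at (326,263). Next I'll measure these.

```bash
cat > h.py <<'E'
from workcell import bot
import cv2, numpy as np
from scipy.spatial.transform import Rotation as Ro
def ray(c,u,v):
    K=np.array([[c["fx"],0,c["cx"]],[0,c["fy"],c["cy"]],[0,0,1]])
    # model: drawn = (1+k1 r^2) * slope  == OpenCV k1
    p=cv2.undistortPointsIter(np.array([[[u,v]]],float),K,np.array([c["k1"],0,0,0.]),None,None,(3,50,1e-12))[0,0]
    d=c["R"].T@np.array([p[0],p[1],1]); return -c["R"].T@c["t"], d/np.linalg.norm(d)
def plane(c,u,v,z):
    o,d=ray(c,u,v); return o+d*(z-o[2])/d[2]
def tri(r1,r2):
    (a,d),(b,e)=r1,r2
    s=np.linalg.lstsq(np.c_[d,-e],b-a,rcond=None)[0]
    p,q=a+s[0]*d,b+s[1]*e
    return (p+q)/2,np.linalg.norm(p-q)
def proj(c,X):
    K=np.array([[c["fx"],0,c["cx"]],[0,c["fy"],c["cy"]],[0,0,1]])
    return cv2.projectPoints(np.array([X],float),cv2.Rodrigues(c["R"])[0],c["t"],K,np.array([c["k1"],0,0,0.]))[0][0,0]
E
python3 - <<'E'
from h import *
for n,(x,y,w,h) in {"top":(130,150,280,160),"side":(170,180,280,200)}.items():
    c=bot.read_camera(n); p=c["pixels"]
    hsv=cv2.cvtColor(p,cv2.COLOR_BGR2HSV)
    np.save(f"pics/{n}.npy",p)
    cr=p[y:y+h,x:x+w]; cv2.imwrite(f"pics/b_{n}.png",cv2.resize(cr,None,fx=2.8,fy=2.8,interpolation=cv2.INTER_CUBIC))
    m=((hsv[...,1]<45)&(hsv[...,2]>135)).astype(np.uint8)
    b=np.zeros_like(m); b[y:y+h,x:x+w]=m[y:y+h,x:x+w]
    cs,_=cv2.findContours(b,0,1)
    for k in cs:
        if cv2.contourArea(k)>60: print(n,cv2.contourArea(k),cv2.boundingRect(k),cv2.minEnclosingCircle(k))
E
```

```text
top 93.0 (385, 277, 8, 23) ((385.5, 288.0), 11.011457443237305)
top 302.5 (166, 211, 17, 28) ((174.0, 224.5), 14.080227851867676)
top 1252.5 (175, 205, 42, 58) ((192.95790100097656, 234.49179077148438), 30.84690284729004)
side 741.0 (331, 342, 34, 38) ((350.0, 362.66217041015625), 21.515783309936523)
side 177.5 (247, 341, 29, 18) ((261.0, 348.5), 14.430970191955566)
side 845.0 (423, 324, 27, 50) ((443.2841491699219, 348.5396423339844), 24.910907745361328)
side 945.5 (220, 318, 64, 27) ((251.5, 331.0), 31.64263343811035)
side 232.0 (232, 306, 28, 16) ((245.5, 313.5), 13.58317756652832)
side 107.0 (251, 182, 16, 11) ((258.5, 186.5), 7.648629188537598)
side 1769.5 (398, 180, 52, 55) ((425.0, 207.0), 32.4500617980957)
```

```bash
ls pics
```

```text
a_side.png
a_top.png
a_wrist.png
b_side.png
b_top.png
side.npy
top.npy
```

View pics/b_top.png

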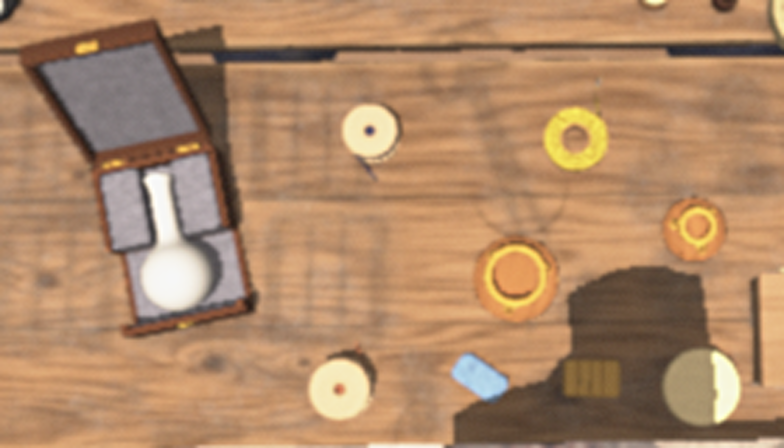

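View pics/b_side.png

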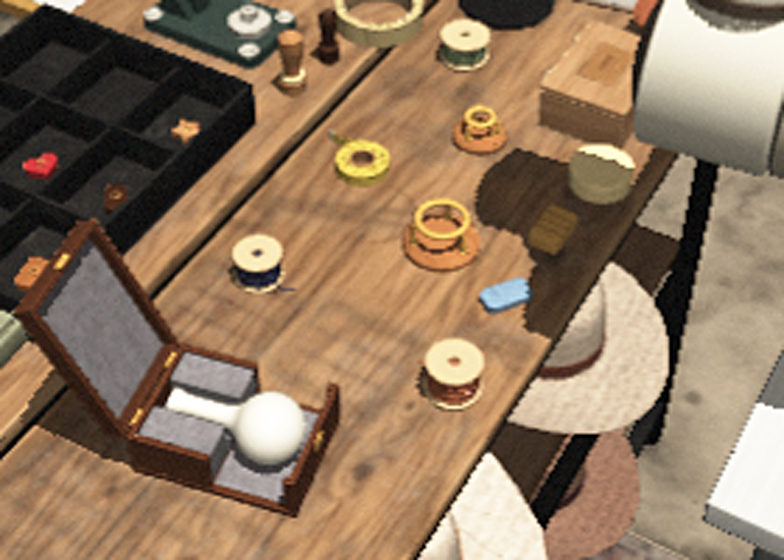

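The crops show the ball at about (178,272) in the top crop and (270,428) in the side crop. The lip is at about (157,175) top, and the large ring is at about (517,275) top and (442,218) side. The chalk (blue) and beeswax lie just below the stand. I'll fit these properly.

Run:
```python
from h import *
C={n:bot.read_camera(n) for n in("top","side")}
S=4
def sub(n,x,y,w,h):
    return cv2.resize(C[n]["pixels"][y:y+h,x:x+w],None,fx=S,fy=S,interpolation=cv2.INTER_CUBIC)
def back(p,x,y): return (p[0]+.5)/S-.5+x,(p[1]+.5)/S-.5+y
R={}
for n,b in {"top":(165,222,60,50),"side":(240,308,50,50)}.items():
    im=cv2.GaussianBlur(sub(n,*b),(0,0),2)
    d=np.linalg.norm(C[n]["R"]@np.array([.36,.26,.034])+C[n]["t"]); r=.028*C[n]["fx"]/d*S
    for ch in (im[...,1],im[...,2]):
        h=cv2.HoughCircles(ch,cv2.HOUGH_GRADIENT_ALT if 0 else cv2.HOUGH_GRADIENT,1,500,param1=100,param2=8,minRadius=int(r-5),maxRadius=int(r+6))
        print(n,r,h, back(h[0,0],b[0],b[1]))
    R[n]=back(h[0,0],b[0],b[1])
P,g=tri(ray(C["top"],*R["top"]),ray(C["side"],*R["side"])); print("ball",P,g, "top@.034",plane(C["top"],*R["top"],.034),"side",plane(C["side"],*R["side"],.034))
# ring
for n,b in {"top":(296,230,38,38),"side":(308,244,40,36)}.items():
    im=sub(n,*b); hsv=cv2.cvtColor(im,cv2.COLOR_BGR2HSV)
    m=cv2.inRange(hsv,(19,150,110),(32,255,255)); 
    vis=np.hstack([im,cv2.cvtColor(m,cv2.COLOR_GRAY2BGR)]); 
    k=max(cv2.findContours(m,0,1)[0],key=cv2.contourArea); e=cv2.fitEllipse(cv2.convexHull(k)); 
    cv2.ellipse(vis,e,(255,0,0),1); cv2.imwrite(f"pics/c_{n}.png",cv2.resize(vis,None,fx=2,fy=2))
    q=back(e[0],*b[:2]); R["r"+n]=q; print(n,q,e[1],plane(C[n],*q,.034))
print(tri(ray(C["top"],*R["rtop"]),ray(C["side"],*R["rside"])))
# neck mask
b=(165,195,60,50); im=sub("top",*b); hsv=cv2.cvtColor(im,cv2.COLOR_BGR2HSV)
m=((im[...,2].astype(int)-im[...,0]>2)&(hsv[...,1]<60)&(im[...,1]>150)).astype(np.uint8)*255
cv2.imwrite("pics/c_neck.png",cv2.resize(np.hstack([im,cv2.cvtColor(m,cv2.COLOR_GRAY2BGR)]),None,fx=1.6,fy=1.6))
```

```text
top 48.35021186560853 [[[112.5 102.5  52.3]]] (np.float32(192.75), np.float32(247.25))
top 48.35021186560853 [[[107.5 106.5  50.1]]] (np.float32(191.5), np.float32(248.25))
side 51.089392196832314 [[[104.5  99.5  51.9]]] (np.float32(265.75), np.float32(332.5))
side 51.089392196832314 [[[105.5  99.5  51.6]]] (np.float32(266.0), np.float32(332.5))
ball [0.46423752 0.29497407 0.03655206] 0.0008800331203214532 top@.034 [0.46483157 0.29584594 0.034     ] side [0.46500545 0.29330236 0.034     ]
top (313.66097259521484, 248.19028663635254) (89.15935516357422, 90.71529388427734) [0.46152253 0.02040887 0.034     ]
side (321.96471881866455, 260.0367126464844) (22.53919792175293, 51.6729850769043) [0.46923373 0.03637385 0.034     ]
(array([0.46860405, 0.02323636, 0.02187038]), np.float64(0.013550872359437131))
```

```bash
cd pics; python3 -c "
import cv2,numpy as np
I=[cv2.imread(f'c_{n}.png') for n in('top','side','neck')]
w=max(i.shape[1] for i in I); I=[cv2.copyMakeBorder(i,0,0,0,w-i.shape[1],0) for i in I]
v=np.vstack(I); s=min(1,600/v.shape[0],800/w); cv2.imwrite('c_all.png',cv2.resize(v,None,fx=s,fy=s)); print(s)"
```

```text
0.6578947368421053
```

View pics/c_all.png

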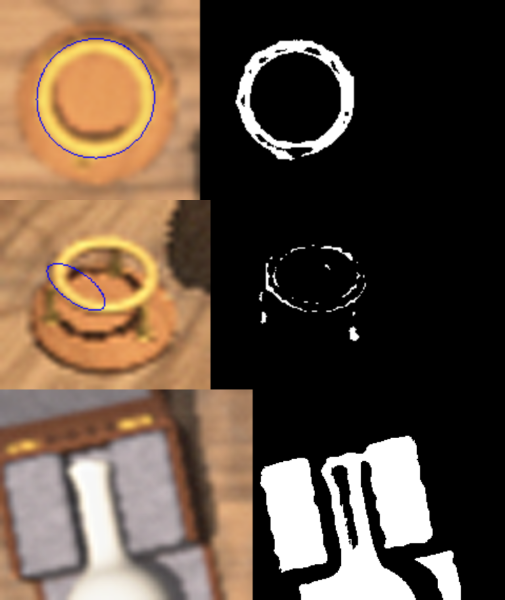

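The ring fit in the top view is good. The side fit caught only part of the ring, and the neck mask leaked into the padding. I'll redo those two with a brightness threshold.

Run:
```python
from h import *
C={n:bot.read_camera(n) for n in("top","side")}
S=4
def sub(n,x,y,w,h):
    return cv2.resize(C[n]["pixels"][y:y+h,x:x+w],None,fx=S,fy=S,interpolation=cv2.INTER_CUBIC)
def back(p,x,y): return (p[0]+.5)/S-.5+x,(p[1]+.5)/S-.5+y
b=(308,244,40,36);im=sub("side",*b); hsv=cv2.cvtColor(im,cv2.COLOR_BGR2HSV)
m=((im[...,1]>150)&(hsv[...,1]>90)).astype(np.uint8)*255; m=cv2.morphologyEx(m,cv2.MORPH_CLOSE,np.ones((5,5)))
k=max(cv2.findContours(m,0,1)[0],key=cv2.contourArea); e=cv2.fitEllipse(cv2.convexHull(k));q=back(e[0],*b[:2]); print(e,q,plane(C["side"],*q,.032))
t=(313.66,248.19); print(plane(C["top"],*t,.032), tri(ray(C["top"],*t),ray(C["side"],*q)))
vis=[np.hstack([im,cv2.cvtColor(m,cv2.COLOR_GRAY2BGR)])]
for n,b in{"top":(165,195,60,75),"side":(205,300,85,60)}.items():
    im=sub(n,*b); m=(im.min(2)>{"top":172,"side":172}[n]).astype(np.uint8)*255
    k=max(cv2.findContours(m,0,1)[0],key=cv2.contourArea); m[:]=0; cv2.drawContours(m,[k],-1,255,-1)
    vis.append(np.hstack([im,cv2.cvtColor(m,cv2.COLOR_GRAY2BGR)]))
w=max(i.shape[1] for i in vis); v=np.vstack([cv2.copyMakeBorder(i,0,0,0,w-i.shape[1],0) for i in vis])
s=min(800/w,600/v.shape[0]); cv2.imwrite("pics/d.png",cv2.resize(v,None,fx=s,fy=s)); print(s)
```

```text
((94.18706512451172, 44.74462890625), (91.5226058959961, 119.14887237548828), 48.869293212890625) (331.17176628112793, 254.8111572265625) [0.4591996  0.00628619 0.032     ]
[0.46166886 0.02041966 0.032     ] (array([0.45719219, 0.01886493, 0.04431313]), np.float64(0.007746093883227961))
0.8771929824561403
```

View pics/d.png

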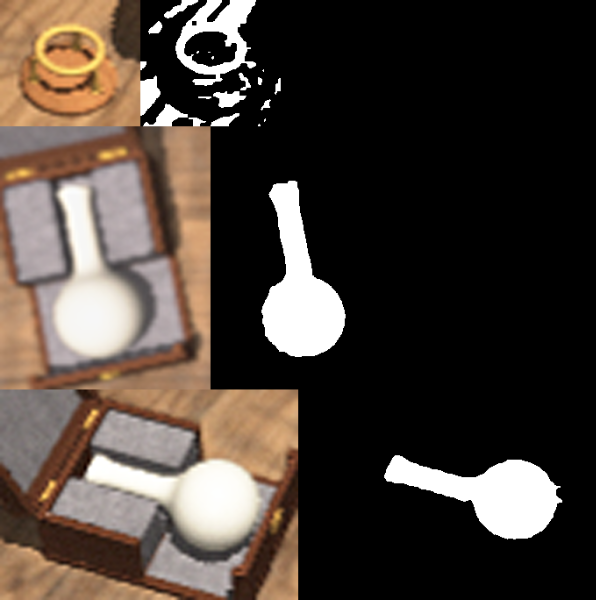

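The vase masks are now clean in both views, and the ring's side centre sits at about (327.5,257.6). Next come the ball and neck fits.

```bash
cat >> h.py <<'E'
S=4
def sub(c,x,y,w,h):
    return cv2.resize(c["pixels"][y:y+h,x:x+w],None,fx=S,fy=S,interpolation=cv2.INTER_CUBIC)
def back(p,b): return (p[0]+.5)/S-.5+b[0],(p[1]+.5)/S-.5+b[1]
def vasemask(c,b,th=172):
    im=sub(c,*b); m=(im.min(2)>th).astype(np.uint8)*255
    k=max(cv2.findContours(m,0,1)[0],key=cv2.contourArea); m[:]=0; cv2.drawContours(m,[k],-1,255,-1); return m
def vasefit(c,b,th=172):
    "ball centre by distance transform peak, neck points by PCA of remainder"
    m=vasemask(c,b,th); dt=cv2.distanceTransform(m,cv2.DIST_L2,5); _,r,_,p=cv2.minMaxLoc(dt)
    near=np.argwhere(dt>r-.7)[:,::-1].mean(0)
    n=m.copy(); cv2.circle(n,tuple(int(v) for v in near),int(r*1.28),0,-1)
    nb,lab,st,cen=cv2.connectedComponentsWithStats(n); i=1+np.argmax(st[1:,4]); ys,xs=np.where(lab==i)
    pts=np.c_[xs,ys].astype(np.float32); mean,ev=cv2.PCACompute(pts,np.zeros((0)))[:2]
    return back(near,b),r/S,back(mean[0],b),m
E
python3 - <<'E'
from h import *
C={n:bot.read_camera(n) for n in("top","side")}
f={n:vasefit(C[n],b) for n,b in{"top":(165,195,60,75),"side":(205,300,85,60)}.items()}
for n in f: print(n,f[n][:3],plane(C[n],*f[n][0],.034),plane(C[n],*f[n][2],.034))
B=tri(ray(C["top"],*f["top"][0]),ray(C["side"],*f["side"][0]));N=tri(ray(C["top"],*f["top"][2]),ray(C["side"],*f["side"][2]))
d=N[0]-B[0];print(B,N,d,np.linalg.norm(d),np.degrees(np.arctan2(d[1],d[0])))
d=plane(C["top"],*f["top"][2],.034)-plane(C["top"],*f["top"][0],.034);print(np.degrees(np.arctan2(d[1],d[0])))
b=(308,244,40,36);im=sub(C["side"],*b);hsv=cv2.cvtColor(im,cv2.COLOR_BGR2HSV)
for g in(160,170,180):
    m=((im[...,1]>g)&(hsv[...,1]>100)).astype(np.uint8)
    m[100:]=0
    k=max(cv2.findContours(m,0,1)[0],key=cv2.contourArea);e=cv2.fitEllipse(cv2.convexHull(k));q=back(e[0],b);print(g,e,q,plane(C["side"],*q,.032),tri(ray(C["top"],313.66,248.19),ray(C["side"],*q)))
# case sanity: the four case corners later
E
```

```text
top ((np.float64(191.0), np.float64(248.66666666666666)), 11.334497451782227, (np.float32(187.32123), np.float32(222.2691))) [0.46390381 0.2969555  0.034     ] [0.52400578 0.30611879 0.034     ]
side ((np.float64(266.375), np.float64(330.875)), 11.234498023986816, (np.float32(241.04066), np.float32(324.86465))) [0.46674537 0.2892551  0.034     ] [0.52409362 0.30363251 0.034     ]
(array([0.46299131, 0.29455345, 0.04257432]), np.float64(0.0005913221261946635)) (array([0.52324981, 0.30522134, 0.03646452]), np.float64(0.0009462540099423356)) [ 0.0602585   0.01066789 -0.0061098 ] 0.06149975885162565 10.039360958230011
8.668696789985102
160 ((80.25054168701172, 54.07353210449219), (61.74973678588867, 79.63052368164062), 94.01353454589844) (327.68763542175293, 257.14338302612305) [0.46276747 0.01819777 0.032     ] (array([0.46154608, 0.02043415, 0.03449087]), np.float64(0.00012731030574121118))
170 ((80.07333374023438, 55.073219299316406), (58.20417404174805, 79.03707122802734), 95.1061782836914) (327.6433334350586, 257.3933048248291) [0.4624299  0.01904483 0.032     ] (array([0.46162485, 0.02044321, 0.03357268]), np.float64(0.00015315525365594494))
180 ((80.0140151977539, 55.40303039550781), (56.882789611816406, 77.61813354492188), 94.8082046508789) (327.6285037994385, 257.47575759887695) [0.46231908 0.01932437 0.032     ] (array([0.4616511 , 0.02044631, 0.03326947]), np.float64(0.00016222240400312824))
```

Measured so far:
- **Ring axis:** (0.4617, 0.0204), with the wire at z 0.033, which matches the given size.
- **Ball:** about (0.465, 0.295), with the neck yaw about 9.5°.

My plan:
1. Pick the ball with a vertical tool.
2. Place it with the tool tilted 45°, its back towards the robot, so the neck leans 45° away.
3. Take the neck with the tool near vertical.
4. Lift slightly, rotate to upright in the air, and lower into the ring.

I'll check reachability before moving.

```bash
cat >> h.py <<'E'
def ori(psi,t):
    psi,t=np.radians(psi),np.radians(t); h=np.array([np.cos(psi),np.sin(psi),0]); up=np.array([0,0,1.])
    z=-np.cos(t)*up+np.sin(t)*h; x=np.array([np.sin(psi),-np.cos(psi),0]); return Ro.from_matrix(np.c_[x,np.cross(z,x),z])
def tcp(g,o,back=.019): return np.array(g)+back*o.as_matrix()[:,2]   # TCP for grasp point g
E
python3 - <<'E'
from h import *
B=[.4645,.295,.034]; G=[.4617,.0204,.053]
def ik(n,g,psi,t):
    o=ori(psi,t); q=bot.inverse_kinematics(tcp(g,o),o.as_rotvec()); print(n,None if q is None else np.round(q,2))
ik("pick",B,9.5,0); ik("pickhi",[*B[:2],.22],9.5,0)
for psi in(0,-15,15,30):
  for t in (30,45): ik(f"place{psi},{t}",G,psi,t)
  for th in(45,55,60): 
    ik(f"up{psi},{th}",[G[0],G[1],.107],psi,th)
E
```

```text
pick [0.35 0.34 1.81 0.   0.99 1.75]
pickhi [0.35 0.11 1.68 0.   1.35 1.75]
place0,30 [-0.33 -0.24  2.48  0.39  0.44  0.92]
place0,45 [-0.42 -0.32  2.66  1.39  0.3  -0.11]
up0,45 [-0.42 -0.57  2.67  0.79  0.42  0.52]
up0,55 None
up0,60 None
place-15,30 [-0.2  -0.21  2.45 -0.09  0.38  1.71]
place-15,45 None
up-15,45 [-0.18 -0.47  2.61 -0.27  0.22  1.89]
up-15,55 None
up-15,60 None
place15,30 [-0.45 -0.23  2.46  0.63  0.59  0.38]
place15,45 [-0.62 -0.27  2.63  1.25  0.61 -0.33]
up15,45 [-0.62 -0.51  2.64  0.98  0.72  0.02]
up15,55 None
up15,60 None
place30,30 [-0.53 -0.16  2.41  0.7   0.74  0.03]
place30,45 [-0.73 -0.14  2.54  1.12  0.84 -0.52]
up30,45 [-0.73 -0.35  2.54  0.98  0.94 -0.29]
up30,55 [-0.86 -0.29  2.6   1.19  1.05 -0.58]
up30,60 [-0.92 -0.22  2.62  1.28  1.11 -0.73]
```

Run:
```python
from h import *
G=np.array([.4617,.0204,.053])
def ik(g,psi,t,flip):
    o=ori(psi,t)
    if flip: o=o*Ro.from_rotvec([0,0,np.pi])
    return bot.inverse_kinematics(tcp(g,o),o.as_rotvec())
for flip in(0,1):
  for psi in range(-180,180,20):
    s=f"{flip} {psi:5d} "
    for e in(35,45):
      q=ik(G,psi,e,flip); s+=f" P{e}:"+("--" if q is None else f"{q[4]:.1f}/{q[5]:.1f}")
    for t in(0,10,20,45,50,55,60,70):
      q=ik(G+[0,0,.06],psi,t,flip); s+=f" U{t}:"+("--" if q is None else f"{q[4]:.1f}/{q[5]:.1f}")
    print(s)
```

```text
0  -180  P35:1.6/-1.7 P45:1.8/-1.7 U0:1.1/-1.8 U10:1.3/-1.8 U20:1.5/-1.7 U45:1.9/-1.7 U50:1.9/-1.7 U55:2.0/-1.7 U60:2.1/-1.7 U70:2.3/-1.7
0  -160  P35:1.6/-1.9 P45:1.7/-1.9 U0:1.1/-2.1 U10:1.3/-2.0 U20:1.4/-2.0 U45:1.8/-1.9 U50:1.9/-1.9 U55:2.0/-1.9 U60:2.0/-1.9 U70:2.2/-1.9
0  -140  P35:1.5/-2.1 P45:1.6/-2.1 U0:1.1/-2.5 U10:1.2/-2.3 U20:1.4/-2.2 U45:1.7/-2.1 U50:1.8/-2.1 U55:1.9/-2.1 U60:1.9/-2.1 U70:2.1/-2.1
0  -120  P35:1.4/-2.3 P45:1.5/-2.2 U0:1.1/-2.8 U10:1.2/-2.7 U20:1.3/-2.5 U45:1.6/-2.3 U50:1.6/-2.3 U55:1.7/-2.3 U60:1.8/-2.2 U70:1.9/-2.2
0  -100  P35:1.2/-2.5 P45:1.3/-2.4 U0:-- U10:1.1/-3.0 U20:1.2/-2.8 U45:1.4/-2.5 U50:1.4/-2.4 U55:1.5/-2.4 U60:1.6/-2.3 U70:1.7/-2.3
0   -80  P35:1.0/-2.7 P45:1.1/-2.5 U0:1.1/2.7 U10:1.1/2.9 U20:-- U45:1.2/-2.6 U50:1.2/-2.5 U55:1.3/-2.5 U60:1.3/-2.4 U70:1.5/-2.3
0   -60  P35:0.8/-2.9 P45:0.9/-2.6 U0:1.1/2.4 U10:1.0/2.6 U20:0.9/2.8 U45:0.9/-2.8 U50:1.0/-2.7 U55:1.0/-2.5 U60:-- U70:--
0   -40  P35:-- P45:-- U0:1.1/2.1 U10:1.0/2.2 U20:0.8/2.3 U45:-- U50:0.7/-2.8 U55:-- U60:-- U70:1.0/-2.2
0   -20  P35:0.3/2.2 P45:-- U0:1.1/1.7 U10:0.9/1.7 U20:0.8
[... 2779 characters left out ...]
20:-- U45:1.3/2.5 U50:1.3/2.4 U55:1.4/2.3 U60:1.4/2.3 U70:1.5/2.1
1    80  P35:1.2/2.4 P45:1.3/2.3 U0:-- U10:1.1/2.9 U20:1.2/2.7 U45:1.4/2.4 U50:1.5/2.3 U55:1.5/2.2 U60:1.6/2.2 U70:1.7/2.1
1   100  P35:1.3/2.2 P45:1.5/2.1 U0:1.1/2.7 U10:1.2/2.6 U20:1.3/2.4 U45:1.6/2.2 U50:1.6/2.2 U55:1.7/2.1 U60:1.7/2.1 U70:1.8/2.1
1   120  P35:1.5/2.0 P45:1.6/2.0 U0:1.1/2.4 U10:1.2/2.3 U20:1.4/2.2 U45:1.7/2.0 U50:1.8/2.0 U55:1.8/2.0 U60:1.9/2.0 U70:2.0/2.0
1   140  P35:1.6/1.9 P45:1.7/1.8 U0:1.1/2.1 U10:1.3/2.0 U20:1.4/1.9 U45:1.8/1.9 U50:1.9/1.9 U55:1.9/1.9 U60:2.0/1.8 U70:2.1/1.9
1   160  P35:1.6/1.6 P45:1.8/1.6 U0:1.1/1.7 U10:1.3/1.7 U20:1.5/1.7 U45:1.9/1.7 U50:1.9/1.7 U55:2.0/1.7 U60:2.1/1.7 U70:2.2/1.7
```

View pics/a_wrist.png

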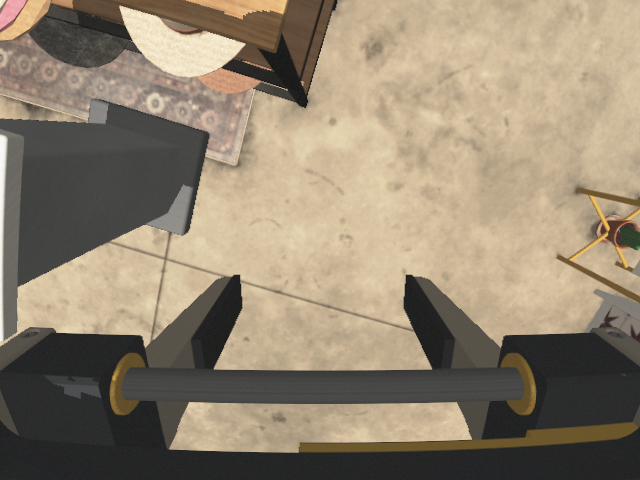

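I'm choosing psi=60°, unflipped: the neck leans towards (+x,+y) and the tool's back goes to (−x,−y), clear of the spinner and the press. Now I'll raise the gripper over the spinner, swing to the case, and look with the wrist camera.

Run:
```python
from h import *
p=bot.current_ee_pos(); o=ori(9.5,0)
bot.line_to([p[0],p[1],.40],max_speed=.25); print(bot.current_clock())
bot.goto([.40,.28,.36],o.as_rotvec()); print(bot.current_clock(),bot.current_ee_pos(),bot.current_contact_force())
c=bot.read_camera("wrist"); cv2.imwrite("pics/e_wrist.png",c["pixels"])
```

```text
1.4417
4.4583 [0.40038982 0.27956948 0.36000604] [0.49753946 0.33840659 0.45438885]
```

View pics/e_wrist.png

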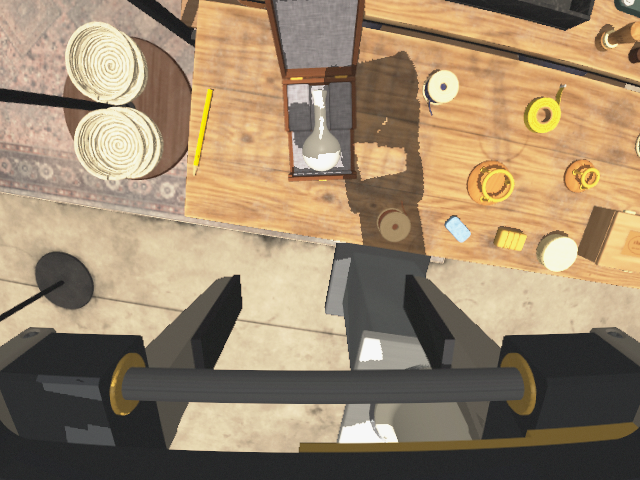

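The wrist view shows the ball at about (321,152), with the neck straight up to (319,92). The case edges are nearly vertical in the picture, so the yaw is close. The large ring is at (496,184). I'll refine the ball and yaw from this view.

Run:
```python
from h import *
c=bot.read_camera("wrist"); b=(285,75,75,110); im=sub(c,*b)
cv2.imwrite("pics/f.png",cv2.resize(im,None,fx=1.3,fy=1.3))
print(proj(c,[.464,.295,.034]), .028*c["fx"]/np.linalg.norm(c["R"]@np.array([.464,.295,.034])+c["t"])*S)
for n,X in {"ring":(496,184)}.items(): print(n,plane(c,*X,.032))
for s in (0,8): print(back((154/1.3+s,0),b))
```

```text
[320.25001105 150.92778722] 74.95116740504051
ring [0.46164432 0.02391516 0.032     ]
(314.24038461538464, 74.625)
(316.24038461538464, 74.625)
```

View pics/f.png

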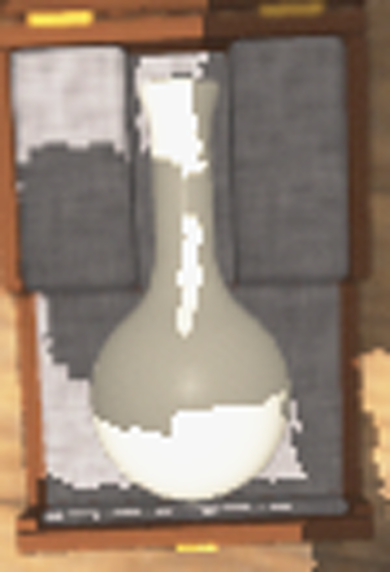

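In this crop the ball's edges are at x 92 to 290 with its bottom at 500, so its centre is (191,402). The lip centre is about (180,85) and the neck centre about (183,180).

Run:
```python
from h import *
c=bot.read_camera("wrist"); b=(285,75,75,110)
Q={k:plane(c,*back((u/1.3,v/1.3),b),.034) for k,(u,v) in dict(ball=(191,402),neck=(183,180),lip=(180,85)).items()}
for k in Q: d=Q[k]-Q["ball"]; print(k,Q[k],np.linalg.norm(d),np.degrees(np.arctan2(d[1],d[0])))
# case centre line (rim z .044): left/right outer edges
for n,(u,v) in dict(l1=(5,60),r1=(372,60),l2=(22,525),r2=(372,525)).items(): print(n,plane(c,*back((u/1.3,v/1.3),b),.044))
```

```text
ball [0.46281446 0.29324078 0.034     ] 0.0 0.0
neck [0.52049093 0.30495125 0.034     ] 0.05885329235848056 11.477158487179379
lip [0.54428482 0.30966473 0.034     ] 0.08310936021866719 11.397729761475807
l1 [0.54175237 0.3555293  0.044     ]
r1 [0.55742327 0.26085296 0.044     ]
l2 [0.42256124 0.33430321 0.044     ]
r2 [0.43851832 0.23807882 0.044     ]
```

The lip distance reads 83 mm against 82 given, and the yaw is about 10.3°, with the ball at (0.463, 0.2935). Descending to grasp.

Run:
```python
from h import *
o=ori(10.3,0); x,y=.463,.2936
bot.goto([x,y,.16],o.as_rotvec()); 
bot.line_to([x,y,.06],max_speed=.15); print(bot.current_clock(),bot.current_contact_force())
bot.line_to([x,y,.015],max_speed=.06); print(bot.current_contact_force())
f0=bot.current_contact_force()
bot.set_gripper(0.55,15); bot.set_gripper(0.0,15); print(bot.current_clock(),bot.current_opening()*92,bot.current_contact_force()-f0,bot.current_ee_pos())
```

```text
6.275 [-0.33879659  1.14037074  0.91744215]
[-0.33395666 -0.713215   -0.82509891]
8.0333 55.154817536650086 [0.54353317 0.72834175 0.79605432] [0.46309784 0.29352016 0.01507476]
```

The fingers stopped at 55.2 mm, which is about the ball's 56 mm. Lifting now, then checking.

Run:
```python
from h import *
bot.set_gripper(0.0,20)
p=bot.current_ee_pos()
bot.line_to([p[0],p[1],.05],max_speed=.06); print(bot.current_contact_force(),bot.current_opening()*92)
bot.line_to([p[0],p[1],.22],max_speed=.2); print(bot.current_contact_force(),bot.current_opening()*92,bot.current_clock())
c=bot.read_camera("wrist"); cv2.imwrite("pics/g_wrist.png",c["pixels"])
```

```text
[ 0.93265696  0.21247956 -1.71200032] 54.81037778915247
[ 0.01124459  0.19950806 -2.52671717] 55.201896675267385 9.9833
```

View pics/g_wrist.png

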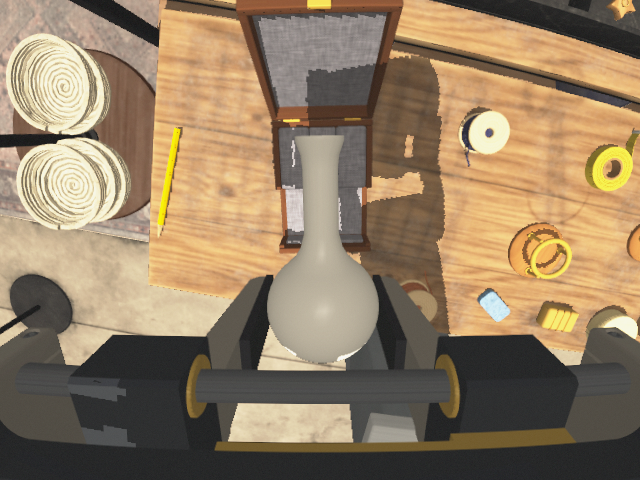

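The vase is held with its neck ahead: ball centre about (323,306), lip end about (319,138). I'll compute where the ball sits in the grasp and the neck's pitch.

Run:
```python
from h import *
c=bot.read_camera("wrist"); T=Ro.from_rotvec(bot.current_tool_rot()).as_matrix(); p=bot.current_ee_pos()
g=p-.019*T[:,2]
o,d=ray(c,323,306); 
import math
r=math.tan(math.asin(1)) 
B=plane(c,323,306,g[2]); print("ball in tool",T.T@(B-p)*1e3)
print("ball px r expected",.028*c["fx"]/ (c["R"]@B+c["t"])[2])
for e in(-10,-5,0,5,10):
    h=-T[:,1]; X=B+.082*(h*math.cos(math.radians(e))+np.array([0,0,1])*math.sin(math.radians(e))); print(e,proj(c,X))
```

```text
ball in tool [ -1.31207789  -0.07210944 -19.0010015 ]
ball px r expected 55.323561155362746
-10 [322.9195154  140.02388432]
-5 [322.94534134 137.9918503 ]
0 [322.97420686 137.23210053]
5 [323.00625385 137.94359113]
10 [323.04157591 140.34479404]
```

Run:
```python
from h import *
o=ori(60,45); G=[.4617,.0204,.125]
bot.goto(tcp(G,o),o.as_rotvec()); print(bot.current_clock(),bot.current_ee_pos()-tcp(G,o),bot.current_contact_force(),bot.current_opening()*92)
V=[]
for n in("wrist","top","side"):
    c=bot.read_camera(n); cv2.imwrite(f"pics/i_{n}.png",c["pixels"])
a=cv2.imread("pics/i_wrist.png"); t=cv2.imread("pics/i_top.png")[190:300,260:400]; s=cv2.imread("pics/i_side.png")[190:300,250:390]
cv2.imwrite("pics/i.png",np.vstack([cv2.resize(a,(400,300)), ]))
cv2.imwrite("pics/i2.png",np.hstack([cv2.resize(t,None,fx=2.8,fy=2.8),cv2.resize(s,None,fx=2.8,fy=2.8)]))
```

```text
12.0917 [0.00011569 0.0001     0.00011531] [-0.42385604 -0.06895335 -1.88246754] 55.341043538717244
```

View pics/i_wrist.png

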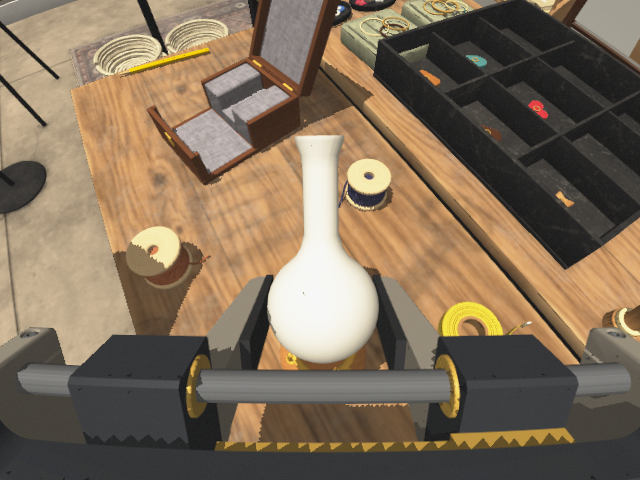

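View pics/i2.png

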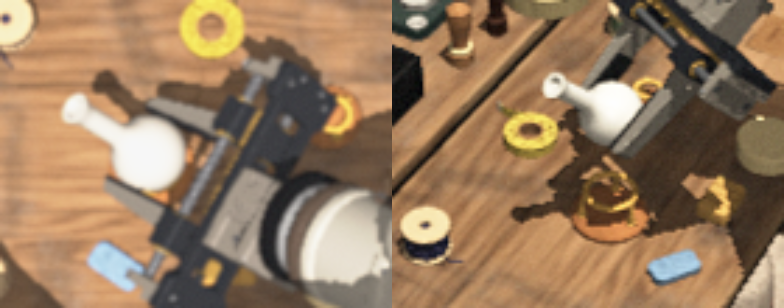

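The vase is held above the ring with its neck up at about 45°. In the top crop the ball is at about (149,157) and in the side crop at about (215,112). I'll compare these with where the arm says the ball is, to cancel camera bias.

Run:
```python
from h import *
C={n:bot.read_camera(n) for n in("top","side")}
f={"top":vasefit(C["top"],(280,218,50,45),150),"side":vasefit(C["side"],(295,208,46,38),150)}
for n in f: print(n,f[n][0],f[n][1],"exp",proj(C[n],[.4617,.0204,.125]),.028*C[n]["fx"]/np.linalg.norm(C[n]["R"]@[.4617,.0204,.125]+C[n]["t"]),plane(C[n],*f[n][0],.125))
print(tri(ray(C["top"],*f["top"][0]),ray(C["side"],*f["side"][0])))
v=[cv2.resize(np.hstack([sub(C[n],*b),cv2.cvtColor(f[n][3],cv2.COLOR_GRAY2BGR)]),(720,290)) for n,b in{"top":(280,218,50,45),"side":(295,208,46,38)}.items()]
cv2.imwrite("pics/j.png",np.vstack(v))
```

```text
top (np.float64(312.7916666666667), np.float64(244.79166666666666)) 12.432947158813477 exp [313.43782983 244.91269627] 13.523868421132795 [0.46196777 0.02173427 0.125     ]
side (np.float64(328.875), np.float64(226.825)) 8.039148330688477 exp [328.71789997 230.24383049] 11.644083458365824 [0.46737896 0.00923684 0.125     ]
(array([0.46099198, 0.02165977, 0.1371612 ]), np.float64(3.6299326773241045e-06))
```

View pics/j.png

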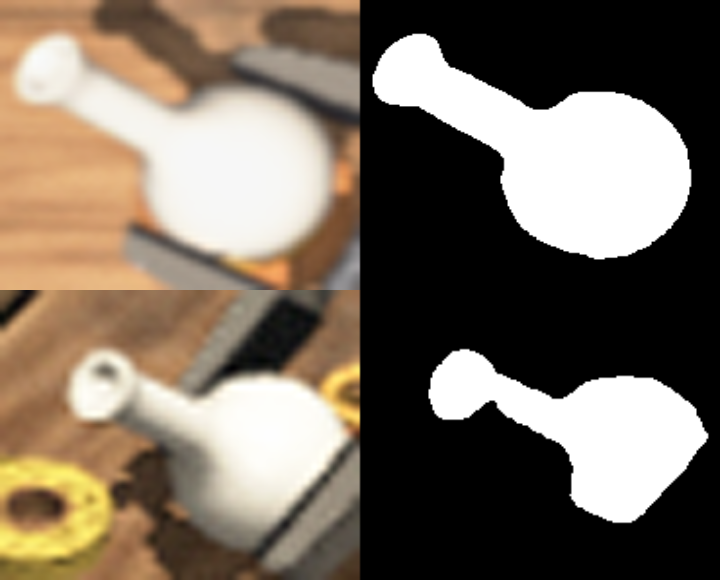

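The top view agrees with the arm to about 1 mm. The side ball is partly hidden by a finger, so I'm ignoring that fit. Lowering into the ring in small steps, watching the force.

Run:
```python
from h import *
o=ori(60,45); x,y=.4617,.0197
L=lambda z,s:bot.line_to(tcp([x,y,z],o),max_speed=s)
L(.066,.08); bot.hold(.2); f0=bot.current_contact_force(); print(f0,bot.current_clock())
for z in np.arange(.058,.0504,-.001):
    L(z,.02); f=bot.current_contact_force()-f0; print(round(z,4),np.round(f,2))
    if f[2]>1.5 or np.linalg.norm(f)>3: break
print(bot.current_clock())
```

```text
[-0.53445317 -0.36167987 -1.61978831] 13.4333
0.058 [ 0.1  -0.39 -0.19]
0.057 [-0.15  0.34 -0.61]
0.056 [ 0.3  -0.37  0.59]
0.055 [0.25 0.18 0.42]
0.054 [ 1.08  0.01 -0.51]
0.053 [-2.52 -2.17  4.91]
15.2333
```

Run:
```python
from h import *
o=ori(60,45)
f=[]
bot.line_to(tcp([.4610,.0191,.053],o),max_speed=.02)
for i in range(4): f.append(bot.current_contact_force()); bot.hold(.03)
print(np.mean(f,0)-[-.5,-.3,-1.7], bot.current_ee_pos()-tcp([.4610,.0191,.053],o))
```

```text
[ 0.34807806 -0.02439383 -0.24461061] [ 8.58173730e-06 -4.62042485e-05 -1.40087692e-04]
```

Run:
```python
from h import *
o=ori(60,45)
for z in(.0525,.052,):
    bot.line_to(tcp([.4610,.0191,z],o),max_speed=.02); bot.hold(.1)
    f=[]
    for i in range(4): f.append(bot.current_contact_force()); bot.hold(.02)
    f=np.mean(f,0)-[-.5,-.3,-1.7]; print(z,f)
    if f[2]>1: break
bot.set_gripper(.72,20); print(bot.current_clock(),bot.current_opening()*92,bot.current_contact_force())
for n in("wrist","top","side"):
    c=bot.read_camera(n); cv2.imwrite(f"pics/k_{n}.png",c["pixels"])
t=cv2.imread("pics/k_top.png")[200:290,270:370]; s=cv2.imread("pics/k_side.png")[200:290,280:380]
cv2.imwrite("pics/k2.png",np.hstack([cv2.resize(t,None,fx=4,fy=4),cv2.resize(s,None,fx=4,fy=4)]))
```

```text
0.0525 [-2.15539423 -1.762332    4.20904195]
16.4 66.18525759441025 [-0.84953367  0.49741172  0.57800223]
```

View pics/k2.png

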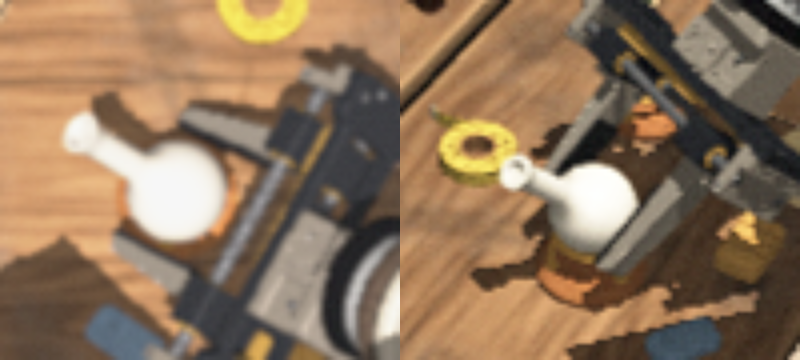

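View pics/k_wrist.png

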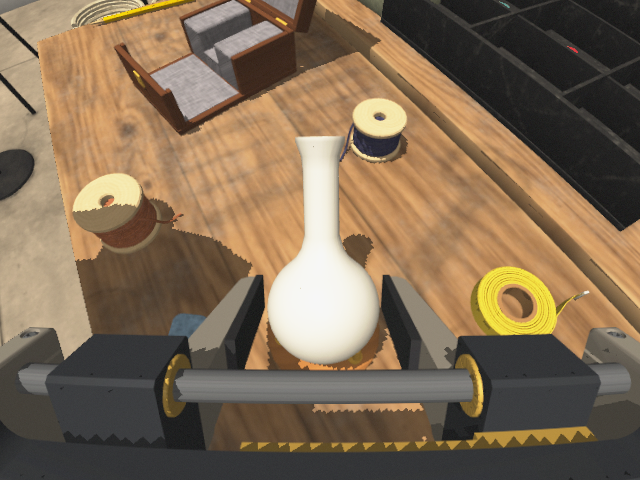

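The vase sits in the ring leaning about 45° towards psi=60°, released and stable, with both fingers clear. Next: back straight out along the tool axis and go to a pre-grasp above the neck with the tool tilted 10°.

Run:
```python
from h import *
o=ori(60,45); a=o.as_matrix()[:,2]
bot.line_to(tcp([.4610,.0191,.0525],o)-.165*a,max_speed=.12); print(bot.current_clock(),bot.current_contact_force())
o=ori(60,10); a=o.as_matrix()[:,2]; h=np.array([.5,3**.5/2,0])
N=np.array([.4610,.0191,.053])+.053*(h+[0,0,1])/2**.5
bot.goto(tcp(N-.13*a,o),o.as_rotvec()); print(bot.current_clock())
for n in("wrist","top","side"):
    c=bot.read_camera(n); cv2.imwrite(f"pics/l_{n}.png",c["pixels"])
t=cv2.imread("pics/l_top.png")[200:290,270:370]; s=cv2.imread("pics/l_side.png")[200:290,280:380]
cv2.imwrite("pics/l2.png",np.hstack([cv2.resize(t,None,fx=4,fy=4),cv2.resize(s,None,fx=4,fy=4)]))
```

```text
18.075 [0.39402734 0.83247009 0.50878908]
18.9417
```

View pics/l2.png

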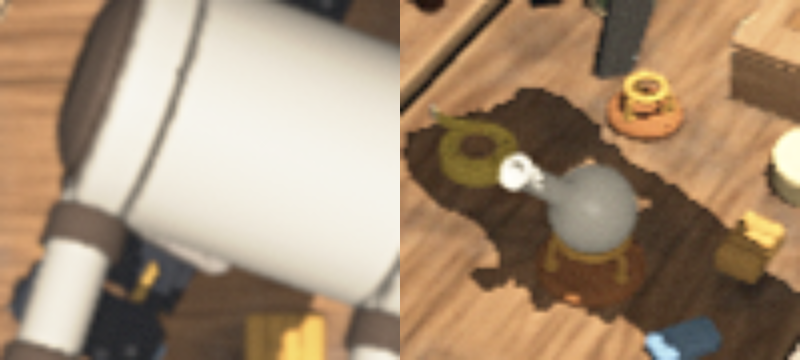

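View pics/l_wrist.png

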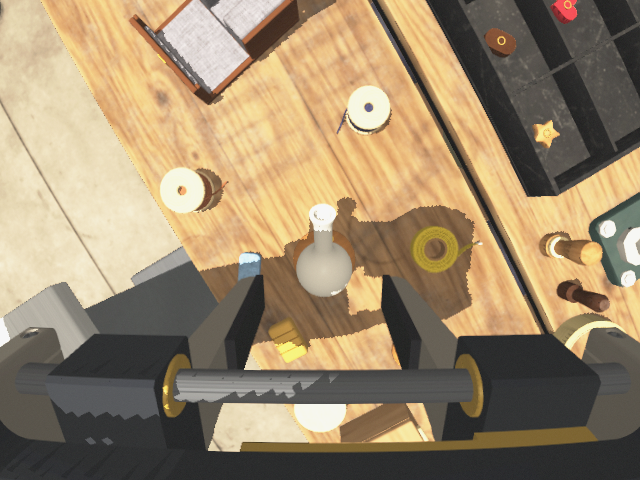

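The vase is leaning steadily. In the wrist view the ball is at about (324,268) and the lip at (322,213). Comparing that with the prediction.

Run:
```python
from h import *
h=np.array([.5,3**.5/2,0]);B=np.array([.4610,.0191,.053])
for n in("wrist","side"):
    c=bot.read_camera(n)
    print(n,"ball",proj(c,B),[(e,proj(c,B+.082*(h*np.cos(np.radians(e))+np.array([0,0,1])*np.sin(np.radians(e)))).round(1)) for e in(35,40,45,50,55)])
    b=(285,190,80,120) if n=="wrist" else(295,225,60,45)
    cv2.imwrite(f"pics/m_{n}.png",sub(c,*b))
```

```text
wrist ball [324.74351989 268.50158898] [(35, array([324.7, 201.3])), (40, array([324.8, 206.6])), (45, array([324.8, 212.8])), (50, array([324.8, 219.7])), (55, array([324.9, 227.2]))]
side ball [328.36810305 251.61893169] [(35, array([304.9, 247. ])), (40, array([306.5, 244.7])), (45, array([308.3, 242.4])), (50, array([310.2, 240.1])), (55, array([312.3, 238. ]))]
```

View pics/m_wrist.png

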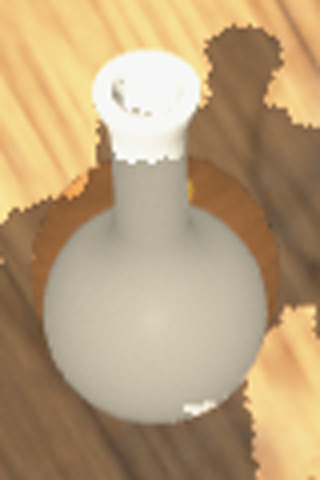

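View pics/m_side.png

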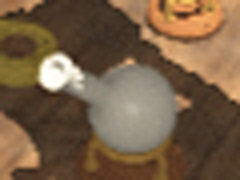

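It matches: elevation about 44–45°, with a lateral lean of about 1.5° that the pads will square up. Descending and gripping the neck.

Run:
```python
from h import *
o=ori(60,10); h=np.array([.5,3**.5/2,0]); N=np.array([.4610,.0191,.053])+.053*(h+[0,0,1])/2**.5
bot.line_to(tcp(N+[0,0,.03],o),max_speed=.15); bot.line_to(tcp(N,o),max_speed=.06); print(bot.current_clock(),bot.current_contact_force())
bot.set_gripper(.28,8); bot.set_gripper(0,8); bot.hold(.15);print(bot.current_opening()*92,bot.current_contact_force()); bot.set_gripper(0,35); bot.hold(.15)
print(bot.current_clock(),bot.current_opening()*92,bot.current_contact_force())
bot.line_to(tcp(N+[0,0,.03],o),max_speed=.04); print(bot.current_clock(),bot.current_opening()*92,bot.current_contact_force())
for n in("wrist","top","side"):
    c=bot.read_camera(n); cv2.imwrite(f"pics/n_{n}.png",c["pixels"])
s=cv2.imread("pics/n_side.png")[180:290,270:390]; cv2.imwrite("pics/n2.png",np.hstack([cv2.resize(s,None,fx=3.3,fy=3.3),cv2.resize(cv2.imread("pics/n_wrist.png")[150:390,200:440],(363,363))]))
```

```text
20.6583 [0.69698411 0.64682044 0.07502563]
15.9535578959654 [ 0.36503979  0.00386552 -0.20983486]
22.2167 15.329131549682543 [-0.69409932  0.52554102  0.52976425]
23.1167 15.28397952923592 [ 0.13001379 -0.48057009 -1.07971204]
```

View pics/n2.png

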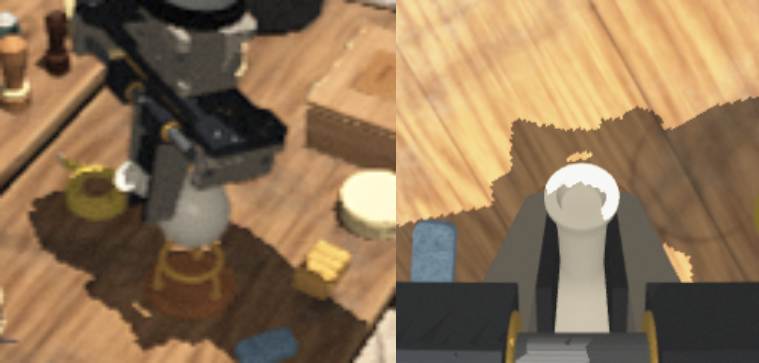

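The vase is up with the neck firmly between the pads (15.3 mm against 16). Rotating to upright in the air, pivoting about the ball's centre.

Run:
```python
from h import *
h=np.array([.5,3**.5/2,0]); B=np.array([.4610,.0191,.085])
for t in(22,34,45,56):
    o=ori(60,t); e=np.radians(44+t-10); N=B+.053*(h*np.cos(e)+np.array([0,0,1])*np.sin(e))
    bot.line_to(tcp(N,o),o.as_rotvec(),max_speed=.04); print(t,bot.current_clock(),bot.current_opening()*92)
print(bot.current_contact_force(),bot.current_ee_pos()-tcp(N,o))
for n in("wrist","top","side"):
    c=bot.read_camera(n); cv2.imwrite(f"pics/o_{n}.png",c["pixels"]); print(n,proj(c,B),proj(c,B+[0,0,.082]))
```

```text
22 23.675 15.039326754455534
34 24.0583 14.866115753097105
45 24.425 15.611656616826556
56 24.7917 15.03249049139158
[-0.24981321 -0.70792011 -1.5161127 ] [ 0.00016147  0.00027355 -0.00029018]
wrist [324.87321996 348.10300759] [325.54283035 278.59203191]
top [314.14949005 246.70592037] [313.97902813 243.57077151]
side [328.74398064 242.23248191] [329.76992644 216.63096792]
```

```bash
python3 -c "
import cv2,numpy as np
s=cv2.imread('pics/o_side.png')[170:290,270:390];t=cv2.imread('pics/o_top.png')[190:290,260:360]
cv2.imwrite('pics/o2.png',np.hstack([cv2.resize(s,(400,400),interpolation=2),cv2.resize(t,(400,400),interpolation=2)]))"
```

```text
(no output)
```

View pics/o2.png

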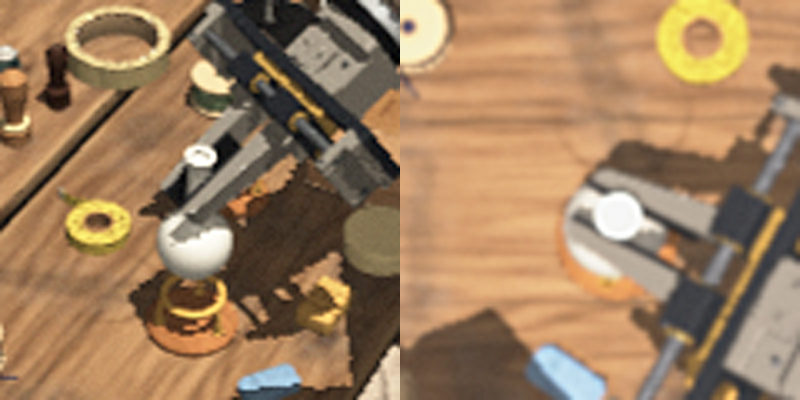

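View pics/o_wrist.png

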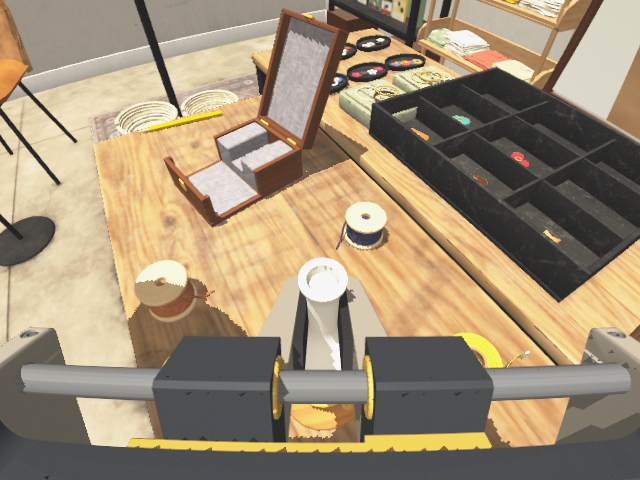

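The vase is near upright: the rim is at (314.5,244) top, (330.3,217.1) side and (323,281) wrist, all within 1–2.5 px of predictions. A finer fit will give the residual tilt.

Run:
```python
from h import *
C={n:bot.read_camera(n) for n in("top","side","wrist")}
W={"top":(303,233,24,24),"side":(318,208,24,20),"wrist":(290,250,66,62)}
h=np.array([.5,3**.5/2,0]);B=np.array([.4610,.0191,.085]);J=np.array([h[1],-h[0],0])
R={};V=[]
for n,b in W.items():
    im=sub(C[n],*b); g=im.min(2)
    m=(g>{"top":185,"side":200,"wrist":190}[n]).astype(np.uint8)*255
    k=max(cv2.findContours(m,0,1)[0],key=cv2.contourArea); hl=cv2.convexHull(k); e=cv2.fitEllipse(hl); R[n]=back(e[0],b)
    cv2.ellipse(im,e,(0,0,255),1); V.append(cv2.resize(im,(260,260)))
    print(n,np.round(R[n],2),np.round(np.array(e[1])/S,1),e[2],"rim rel B+82 (h,J,z) at z:",end=" ")
    X=plane(C[n],*R[n],.085+.082)-B; print(np.round([X@h*1e3,X@J*1e3],2))
P,g=tri(ray(C["top"],*R["top"]),ray(C["side"],*R["side"])); X=P-B; print("tri",np.round(np.array([X@h,X@J,X[2]])*1e3,1),g)
cv2.imwrite("pics/p.png",np.hstack(V))
```

```text
top [313.25 243.19] [11.5 22.2] 107.67298126220703 rim rel B+82 (h,J,z) at z: [ 1.64 -0.04]
side [329.67 216.26] [6.2 9. ] 96.39591217041016 rim rel B+82 (h,J,z) at z: [-0.51  1.26]
wrist [322.2  279.31] [44.4 50.6] 89.3501968383789 rim rel B+82 (h,J,z) at z: [ 0.34 -1.51]
tri [ 1.2 -0.5 84. ] 0.0009408941987426816
```

View pics/p.png

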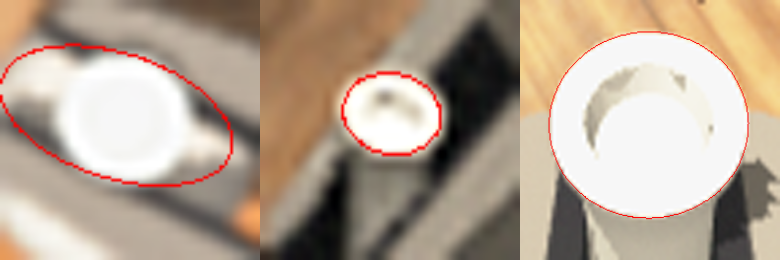

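The side and wrist rim fits are good and put the rim within about 1 mm of vertical above the ball, i.e. under 1°. The top fit leaked onto the fingers, so I'm discarding it. Lowering gently.

Run:
```python
from h import *
o=ori(60,56); x,y=.4610,.0191
c=bot.read_camera("wrist"); v=-c["R"].T@c["t"]-np.array([x,y,.167]); v/=np.linalg.norm(v); print("expected rim aspect upright",v[2])
L=lambda z,s:bot.line_to(tcp([x,y,z+.053],o),max_speed=s)
def F(n=4):
    f=[]
    for i in range(n): f.append(bot.current_contact_force()); bot.hold(.02)
    return np.mean(f,0)
L(.060,.05); bot.hold(.2); f0=F(); print(f0,bot.current_clock())
for z in np.arange(.0575,.0504,-.0005):
    L(z,.02); bot.hold(.05); f=F(3)-f0; 
    if np.linalg.norm(f)>.8: print(round(z,4),np.round(f,2),np.round(bot.current_ft_torque(),3))
    if np.linalg.norm(f)>1.5: break
print(z,bot.current_clock())
```

```text
expected rim aspect upright 0.8459294137323593
[-0.12492573  0.22884915 -1.70089128] 26.0583
0.0575 [-0.24 -0.82 -0.35] [-0.53   0.258  0.019]
0.0565 [ 0.21 -0.57 -0.62] [-0.554  0.251 -0.013]
0.0525 [-0.6  -0.36  3.35] [-0.145  0.111  0.053]
0.0525 29.9333
```

Contact came at z 0.0525 with a nearly vertical force (3.35 N, sideways under 0.7 N). So the ball is centred, and with the rim above it that means under about 1° of tilt. I'll ease the preload, then release in small steps.

Run:
```python
from h import *
o=ori(60,56); x,y=.4610,.0191
bot.line_to(tcp([x,y,.0527+.053],o),max_speed=.02); bot.hold(.15); print(bot.current_contact_force())
c=bot.read_camera("wrist"); cv2.imwrite("pics/q_w0.png",c["pixels"])
bot.set_gripper(0,5); bot.hold(.1)
bot.set_gripper(.20,5); print(bot.current_opening()*92,bot.current_contact_force()); bot.set_gripper(.42,5); bot.hold(.3)
print(bot.current_clock(),bot.current_contact_force(),bot.current_opening()*92)
for n in("wrist","top","side"):
    c=bot.read_camera(n); cv2.imwrite(f"pics/q_{n}.png",c["pixels"])
s=cv2.imread('pics/q_side.png')[180:300,270:390];w=cv2.imread('pics/q_wrist.png')[240:400,240:400];w0=cv2.imread('pics/q_w0.png')[240:400,240:400]
cv2.imwrite('pics/q2.png',np.hstack([cv2.resize(i,(266,266),interpolation=2) for i in(s,w0,w)]))
```

```text
[-0.40454857 -1.04981497  0.76888729]
18.52979670708725 [ 0.04001908  0.36658526 -0.1993651 ]
31.7333 [ 0.87343243  0.06922959 -0.05491085] 38.565296942687034
```

View pics/q2.png

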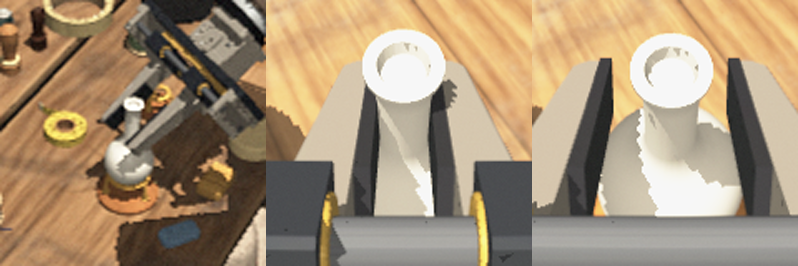

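After release the rim moved about 3.6 px down in the wrist view, around 2 mm, so it's slightly tipped or lowered. I'll back out and measure it free.

Run:
```python
from h import *
o=ori(60,56); x,y=.4610,.0191; a=o.as_matrix()[:,2]
bot.line_to(tcp([x,y,.1057],o)-.12*a,max_speed=.1); print(bot.current_clock(),bot.current_contact_force())
B=np.array([x,y,.053])
for n in("wrist","top","side"):
    c=bot.read_camera(n); cv2.imwrite(f"pics/r_{n}.png",c["pixels"]); print(n,proj(c,B).round(1),proj(c,B+[0,0,.082]).round(1))
s=cv2.imread('pics/r_side.png')[200:290,280:370];w=cv2.imread('pics/r_wrist.png');t=cv2.imread('pics/r_top.png')[210:280,280:350]
cv2.imwrite('pics/r2.png',np.hstack([cv2.resize(i,(400,400),interpolation=2) for i in(s,t)]))
```

```text
33.2333 [ 0.16626151  1.2423136  -0.30609497]
wrist [324.5 274.5] [324.9 216.7]
top [314.2 247.8] [314.  244.9]
side [328.4 251.6] [329.4 226.9]
```

View pics/r2.png

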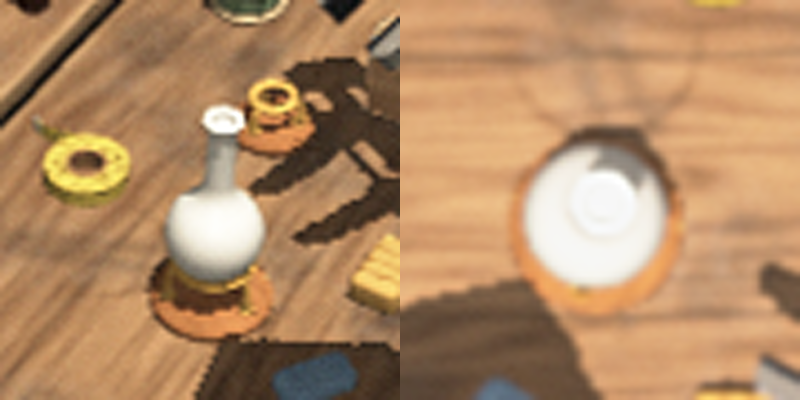

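View pics/r_wrist.png

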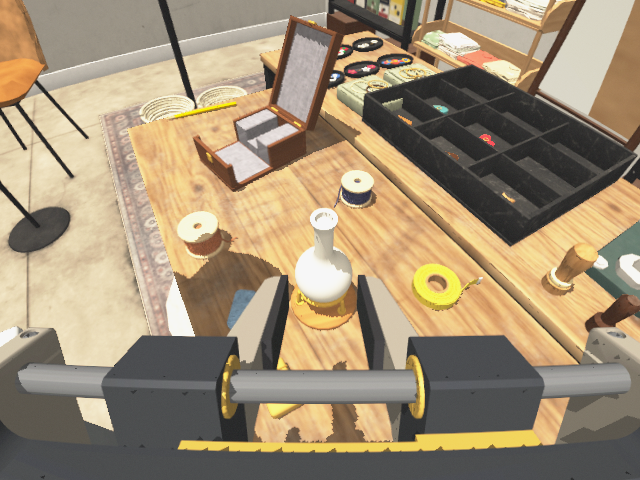

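The vase stands on its own, but in the top view the rim looks shifted about +1.7 px right and +0.8 px down relative to the ball. That is a residual lean of roughly 2–3° towards −h. Fitting it more carefully.

```bash
cat > tilt.py <<'E'
from h import *
def run(save,B=np.array([.4610,.0191,.053]),psi=60):
    global S
    h=np.array([np.cos(np.radians(psi)),np.sin(np.radians(psi)),0]);J=np.array([h[1],-h[0],0]);V=[]
    for n in("top","side","wrist"):
        c=bot.read_camera(n); pb=proj(c,B); pr=proj(c,B+[0,0,.082]); d=np.linalg.norm(c["R"]@B+c["t"]); rb=.028*c["fx"]/d; 
        x0,y0=(np.minimum(pb,pr)-rb*1.5).astype(int); x1,y1=(np.maximum(pb,pr)+rb*1.5).astype(int); b=(x0,y0,x1-x0,y1-y0)
        im=sub(c,*b); g=cv2.GaussianBlur(im,(0,0),1.5)[...,0]   # blue separates ceramic from wood
        e1=cv2.Canny(g,40,90)
        ys,xs=np.where(e1); P=np.c_[xs,ys].astype(float)
        def circ(p0,r0,keep):
            q=np.array([(p0[0]-b[0]+.5)*S-.5,(p0[1]-b[1]+.5)*S-.5]); r=r0*S
            for tol in(.22,.12,.08,.08):
                dv=P-q; rr=np.linalg.norm(dv,axis=1); k=(abs(rr-r)<tol*r)&keep(dv)
                A=np.c_[2*P[k],np.ones(k.sum())]; s=np.linalg.lstsq(A,(P[k]**2).sum(1),rcond=None)[0]; q=s[:2]; r=np.sqrt(s[2]+q@q)
            return q,r,k.sum()
        up=(pr-pb)/np.linalg.norm(pr-pb)
        kb=(lambda dv:np.ones(len(dv),bool)) if n=="top" else (lambda dv:(dv@up<.5*np.linalg.norm(dv,axis=1))&(dv@up>-.55*np.linalg.norm(dv,axis=1)))
        q,r,k=circ(pb,rb,kb); qb=back(q,b)
        cv2.circle(im,tuple(q.round().astype(int)),int(r),(0,0,255),1)
        # rim: ellipse fit on edges near predicted rim
        rr=.011*c["fx"]/np.linalg.norm(c["R"]@(B+[0,0,.082])+c["t"])*S; v=-c["R"].T@c["t"]-B; asp=v[2]/np.linalg.norm(v)
        o=np.array([(pr[0]-b[0]+.5)*S-.5,(pr[1]-b[1]+.5)*S-.5])
        for tol in(.5,.3,.2,.2):
            dv=(P-o)/[rr,rr*asp]; m=abs(np.linalg.norm(dv,axis=1)-1)<tol
            if n!="top": m&=((P-o)@up>-.1*rr)
            if m.sum()<8: break
            A=np.c_[2*P[m]/[rr,rr*asp],np.ones(m.sum())]; s=np.linalg.lstsq(A,((P[m]/[rr,rr*asp])**2).sum(1),rcond=None)[0]; o=s[:2]*[rr,rr*asp]
        qr=back(o,b); cv2.ellipse(im,(tuple(map(float,o)),(2*rr,2*rr*asp),0),(255,0,0),1)
        # rim displacement relative to ball, along h,J: solve image shift with the projection jacobian
        Jm=np.c_[(proj(c,B+[0,0,.082]+h*.001)-pr),(proj(c,B+[0,0,.082]+J*.001)-pr)]
        dd=(np.array(qr)-qb)-(pr-pb); s=np.linalg.solve(Jm,dd)
        print(n,"ball",np.round(qb,2),"pred",pb.round(2),"r",round(r/S,2),round(rb,2),"rim",np.round(qr,2),"pred",pr.round(2),"| rel shift px",dd.round(2),"mm h,J",s.round(2),"n",k,m.sum())
        V.append(cv2.resize(im,(int(im.shape[1]*400/im.shape[0]),400)))
    v=np.hstack(V); f=min(1,800/v.shape[1]); cv2.imwrite(save,cv2.resize(v,None,fx=f,fy=f))
if __name__=="__main__":
    import sys; run(sys.argv[1])
E
python3 tilt.py pics/s.png
```

```text
top ball [313.7  247.37] pred [314.21 247.8 ] r 12.42 12.6 rim [317.54 240.17] pred [314.05 244.86] | rel shift px [ 4.   -4.26] mm h,J [-2.86 11.65] n 352 94
side ball [328.02 250.63] pred [328.37 251.62] r 10.67 11.19 rim [329.83 226.56] pred [329.36 226.9 ] | rel shift px [0.81 0.66] mm h,J [-0.44 -3.  ] n 97 58
wrist ball [324.51 272.78] pred [324.27 274.43] r 30.13 28.62 rim [340.73 200.44] pred [324.61 216.69] | rel shift px [ 15.88 -14.59] mm h,J [15.64 12.49] n 177 107
```

View pics/s.png

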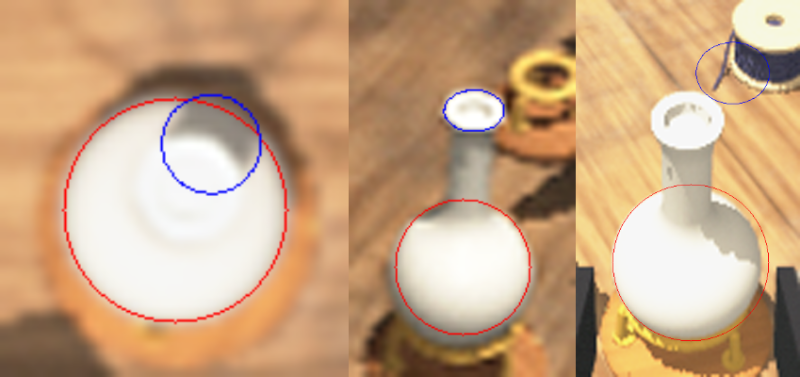

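Only the top ball fit and the side rim fit are clean here. I'll view enlarged, contrast-stretched crops for the rest.

Run:
```python
from h import *
c=bot.read_camera("wrist"); b=(285,200,78,118); w=cv2.resize(c["pixels"][200:318,285:363],None,fx=5,fy=5,interpolation=cv2.INTER_CUBIC)
t=bot.read_camera("top")["pixels"][232:264,298:330].astype(float); t=np.clip((t-190)/(255-190)*255,0,255).astype(np.uint8); t=cv2.resize(t,(400,400),interpolation=cv2.INTER_CUBIC)
cv2.imwrite("pics/t.png",np.hstack([w,cv2.copyMakeBorder(t,0,190,0,0,0)]))
s=bot.read_camera("side")["pixels"][215:275,300:360]; cv2.imwrite("pics/t3.png",cv2.resize(s,(600,600),interpolation=cv2.INTER_CUBIC))
```

```text
(no output)
```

View pics/t.png

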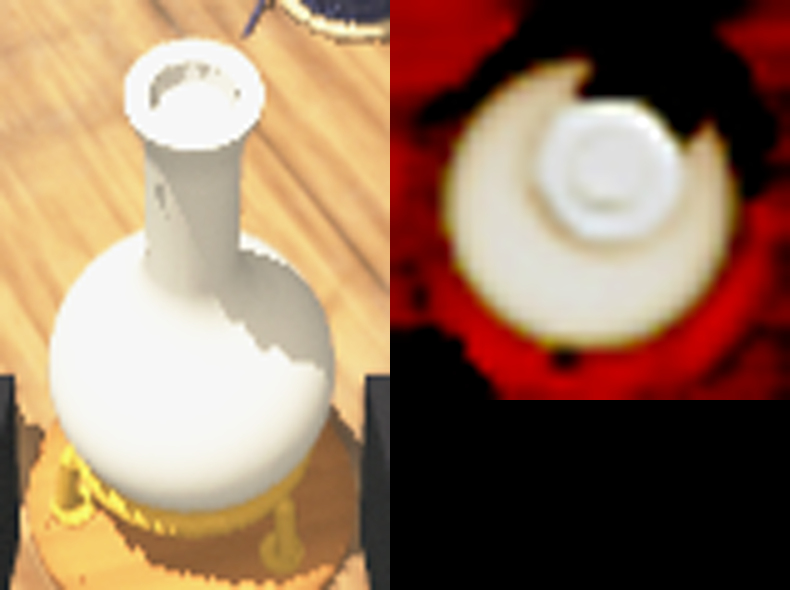

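View pics/t3.png

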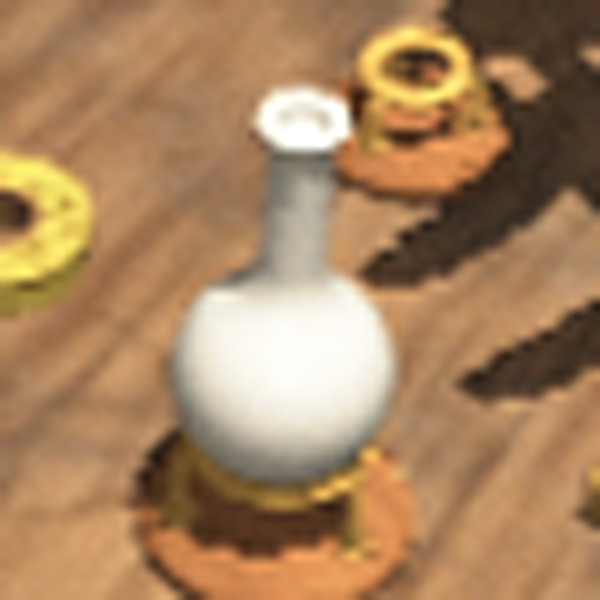

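Edges read by eye give:

| View | Ball | Rim |
|---|---|---|
| wrist | (191,368)/5 | (194.5,96)/5 |
| top | (201.5,204)/12.5 | (219,169.5)/12.5 |
| side | (285,373)/10 | (304.5,118)/10 |

All three views hint at a lean towards −h. Converting to mm.

```bash
cat > rel.py <<'E'
from h import *
def rel(D,B=np.array([.4610,.0191,.053])):
    h=np.array([.5,3**.5/2,0]);J=np.array([h[1],-h[0],0]);A=[];y=[]
    for n,(ball,rim) in D.items():
        c=bot.read_camera(n); pr=proj(c,B+[0,0,.082]); M=np.c_[proj(c,B+[0,0,.082]+h*.001)-pr,proj(c,B+[0,0,.082]+J*.001)-pr]
        dd=np.array(rim)-ball-(pr-proj(c,B)); w=np.linalg.norm(M)
        print(n,dd.round(2),"mm h,J",np.linalg.solve(M,dd).round(2)); A.append(M); y.append(dd)
    s=np.linalg.lstsq(np.vstack(A),np.hstack(y),rcond=None)[0]; print("all",s.round(2),"deg",np.degrees(s/82).round(2))
E
python3 - <<'E'
from rel import *
f=lambda p,s,o:np.array(p)/s+o
rel({"wrist":(f((191,368),5,(285,200)),f((194.5,96),5,(285,200))),"top":(f((201.5,204),12.5,(298,232)),f((219,169.5),12.5,(298,232))),"side":(f((285,373),10,(300,215)),f((304.5,118),10,(300,215)))})
print(bot.current_clock())
E
```

```text
wrist [0.39 3.32] mm h,J [-3.56  0.29]
top [1.56 0.18] mm h,J [-2.97  1.24]
side [ 0.96 -0.78] mm h,J [-3.48  1.3 ]
all [-3.41  0.45] deg [-2.38  0.32]
33.8333
```

All three views agree: a 2.4° lean towards −h, probably from the ball rolling slightly on the wire as it was released. Time is 33.8 s, so there's room to mend it. I'll regrip the neck, lift 6 mm, rotate 2.4° about the ball's centre, set down at exactly the seat height and release.

Run:
```python
from h import *
o=ori(60,56); B=np.array([.4610,.0191,.0525]); T0=tcp(B+[0,0,.053],o)
h=np.array([.5,3**.5/2,0])
bot.line_to(T0,max_speed=.1); print(bot.current_clock(),bot.current_contact_force())
bot.set_gripper(.22,5); bot.set_gripper(0,5); bot.hold(.15); print(bot.current_contact_force()); bot.set_gripper(0,35); bot.hold(.1)
F=lambda:np.mean([bot.current_contact_force() for i in range(1)],0)
print(bot.current_opening()*92,F(),bot.current_clock())
bot.line_to(T0+[0,0,.006],max_speed=.03); bot.hold(.15); f0=bot.current_contact_force(); print(f0)
D=Ro.from_rotvec(np.radians(2.4)*np.cross([0,0,1],h))   # up -> +h
o2=D*o; T1=B+D.apply(T0-B)
bot.line_to(T1+[0,0,.006],o2.as_rotvec(),max_speed=.02); bot.hold(.15)
ff=[]
for i in range(5): ff.append(bot.current_contact_force()); bot.hold(.02)
f0=np.mean(ff,0); print("free",f0,bot.current_clock())
for dz in(.002,.001,.0005,0,-.0005,-.001):
    bot.line_to(T1+[0,0,dz],max_speed=.02); bot.hold(.08); ff=[]
    for i in range(4): ff.append(bot.current_contact_force()); bot.hold(.02)
    f=np.mean(ff,0)-f0; print(dz,f.round(2))
    if f[2]>1: break
print(bot.current_clock())
```

```text
35.1833 [0.47981551 0.4111551  0.44132648]
[ 0.27753176 -0.009998   -1.26216994]
14.843707482022747 [ 0.74627412 -1.25416971  0.63800041] 36.3417
[ 0.42024732  0.22708935 -1.34813236]
free [-0.3434651   0.17920532 -1.44765189] 37.325
0.002 [ 0.12 -0.1   0.1 ]
0.001 [0.36 0.01 0.02]
0.0005 [ 0.22 -0.26  0.12]
0 [ 0.36 -0.19  0.94]
-0.0005 [-1.16 -0.93  6.84]
39.425
```

Run:
```python
from h import *
h=np.array([.5,3**.5/2,0])
o=ori(60,56); B=np.array([.4610,.0191,.0525]); T0=tcp(B+[0,0,.053],o); D=Ro.from_rotvec(np.radians(2.4)*np.cross([0,0,1],h)); T1=B+D.apply(T0-B)
bot.line_to(T1-.0002*h,max_speed=.02); bot.hold(.1)
print(bot.current_contact_force()); c=bot.read_camera("wrist"); cv2.imwrite("pics/u0.png",c["pixels"])
bot.set_gripper(0,6); bot.hold(.1); bot.set_gripper(.2,6); bot.set_gripper(.42,6); bot.hold(.2)
c=bot.read_camera("wrist"); cv2.imwrite("pics/u1.png",c["pixels"])
a=(D*o).as_matrix()[:,2]
bot.line_to(T1-.0002*h-.12*a,max_speed=.12); print(bot.current_clock(),bot.current_contact_force())
c=bot.read_camera("wrist"); w=cv2.resize(c["pixels"][200:318,285:363],None,fx=5,fy=5,interpolation=cv2.INTER_CUBIC)
t=bot.read_camera("top")["pixels"][232:264,298:330].astype(float); t=np.clip((t-190)/(255-190)*255,0,255).astype(np.uint8); t=cv2.resize(t,(400,400),interpolation=cv2.INTER_CUBIC)
cv2.imwrite("pics/v.png",np.hstack([w,cv2.copyMakeBorder(t,0,190,0,0,0)]))
s=bot.read_camera("side")["pixels"][215:275,300:360]; cv2.imwrite("pics/v3.png",cv2.resize(s,(600,600),interpolation=cv2.INTER_CUBIC))
```

```text
[0.23016069 0.00377265 3.1153542 ]
42.275 [-0.41838419  0.9697535  -0.0260881 ]
```

View pics/v.png

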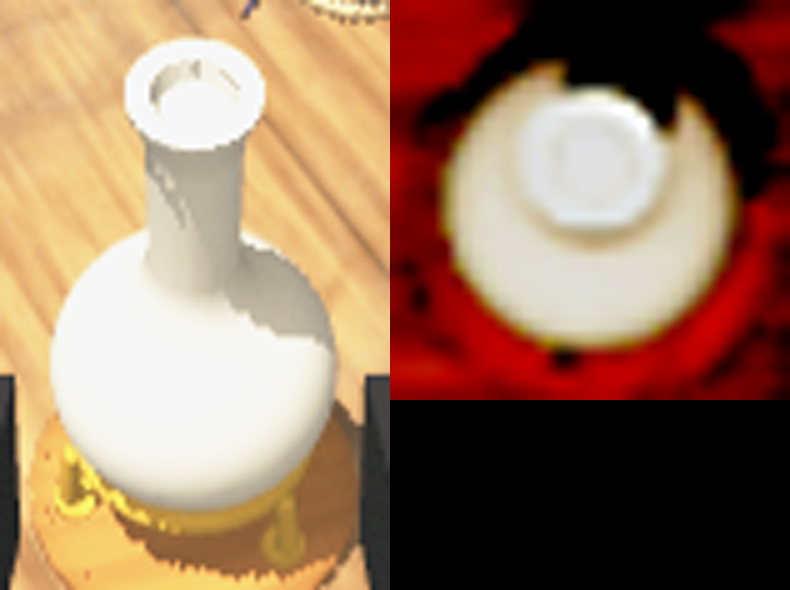

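View pics/v3.png

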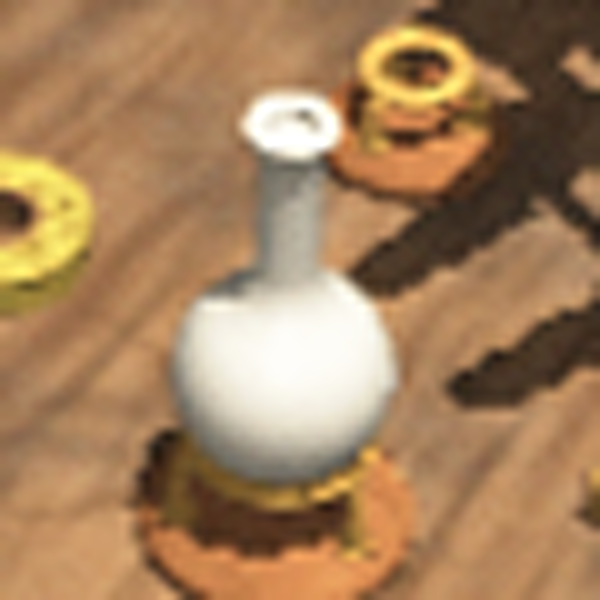

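Readings now: wrist rim (195.5,96) with ball (193,368); top rim (200,158.5) with ball (201.5,204); side rim (292,124) with ball (285,373).

Run:
```python
from rel import *
f=lambda p,s,o:np.array(p)/s+o
rel({"wrist":(f((193,368),5,(285,200)),f((195.5,96),5,(285,200))),"top":(f((201.5,204),12.5,(298,232)),f((200,158.5),12.5,(298,232))),"side":(f((285,373),10,(300,215)),f((292,124),10,(300,215)))})
print(bot.current_clock())
```

```text
wrist [0.11 0.16] mm h,J [-0.16  0.08]
top [ 0.04 -0.7 ] mm h,J [0.63 1.29]
side [-0.29 -0.18] mm h,J [0.26 0.9 ]
all [0.04 0.27] deg [0.03 0.19]
42.575
```

The vase is upright within about 1°. Last step: retreat a little further, check the bystanders against the first picture, and hand in.

Run:
```python
from h import *
a=Ro.from_rotvec(bot.current_tool_rot()).as_matrix()[:,2]
bot.line_to(bot.current_ee_pos()-.05*a,max_speed=.1)
c=bot.read_camera("top"); cv2.imwrite("pics/w.png",np.hstack([cv2.imread("pics/a_top.png")[150:310,100:500],c["pixels"][150:310,100:500]]))
bot.hold(.5); print(bot.current_contact_force(),bot.current_clock())
```

```text
[ 6.69763620e-01 -1.23247547e+00  6.43318067e-04] 43.775
```

View pics/w.png

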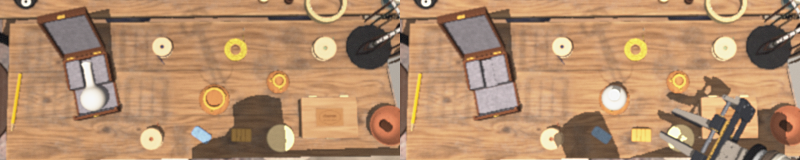

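The before and after pictures match: both spools, chalk, block, tape roll and small stand are where they were. The tin is partly hidden by the gripper, but what shows of it hasn't moved. The vase stands in the large ring.

Run:
```python
from workcell import bot
bot.job_done(); print(bot.current_clock())
```

```text
the job is handed in; nothing more can be done
the job is handed in; nothing more can be done
```

The vase stands upright on its own in the larger ring, and I handed the job in at about 44 s of the 67 s allowed. I lifted it from the case by the ball, set it leaning about 45° in the ring and let go. Then I took it by the neck, raised it just clear, turned it upright in the air and lowered it in.

- **One correction:** after the first upright release, all three cameras showed a 2.4° lean. I took the neck again, lifted 6 mm, corrected it and let go once more.
- **Final tilt:** the combined fit gives about 0.2°. The single views put the rim up to 1.4 mm (about 1°) off vertical. I read these edges by eye on enlarged pictures, because the automatic rim and ball fits failed in some views and I discarded those.
- **Contact:** the forces I read during set-down were a few newtons, at most about 7 N. At the end the gripper was about 17 cm back from the vase, with only sensor noise (about 1 N) on the force reading.
- **Other things on the table:** in the before and after top pictures, everything I could see looks unmoved. The eyelet tin is partly hidden behind the gripper in the last one, so its check is only partial.

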